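# Slide the lime tray into its rack, past the kitchen-roll post

## Robot

A 6-joint arm with a two-finger parallel gripper is mounted at the origin on a cart in front of the work surface, level with it; the furniture and walls round the work are solid. World frame = base frame: x ahead of the robot, y to its left, z up, the work surface at z = 0. Lengths are in m, angles in rad, forces in N, time in s.
With the tool pointing down it reaches from about 0.225 to 0.875 m from the base axis. Payload 3.4 kg.
Tool frame: the origin (TCP) lies on the centre line of the jaws, within the pads' length; the fingertips stand 11 mm ahead of it and the grasp point (between the pads) lies 8 mm behind it; z points along the fingers, y is the line along which they close (so a half turn about z gives the same grasp; the last joint's range is limited). The gripper opens to 85 mm and grips with 20 to 120 N. Pads are 22 mm wide; open, the fingers measure 114 mm over their backs; the gripper's body (76 mm by 85 mm) begins 54 mm behind the grasp point. The pads swing forward as they close: fully open they stand 13 mm farther back than shut.
Start: joints at [-1.288, 0.276, 1.505, -0, 1.361, -0.121], TCP at [0.226, -0.529, 0.242] pointing down, gripper open.
Joint ranges: [-2.89, 2.89], [-0.75, 2.08], [0.22, 2.7], [-1.18, 4.32], [0.11, 2.71], [-2.7, 2.7]. Speed limits (rad/s): [2.57, 2.57, 3.14, 3.14, 3.14, 3.14].

## Interface

Orientations are given as a unit quaternion [w, x, y, z].
In Python, from rig import manip, eyes, job gives the robot as it stands.
- The arm moves only by the tool drive_tool, never from a script. Its argument "rows" is a list of rows, each a list of 3 entries, a list of its own where there are three numbers: the turn, a rotation vector about the world's x, y, z in rad, then the shift along the world's x, y, z in cm, then the finger opening in cm, from 0 to 8.54. A call has 1 to 8 rows; each row shifts and turns the commanded pose from where the row before left it; what a row does not reach is not made up. A row lasts 1/8 s, in which the tool goes at most 62.5 mm and 10.7 degrees, less where a joint would pass 70% of its speed; a pose out of reach is approached as far as the arm can. A call is refused whole if a number of a shift passes 6.25 or a number of a turn 0.188, either way. A call with a gripper value outside its range is refused whole. The fingers move at their own pace and stop on an object; "force" is the grip in N (left out, the last holds). Time passes only in rows, so rows that do not move let the fingers close. It gives the time, the measured TCP pose, the force, the opening and the grip force at its end, in the units of the state.
- manip.get_state(): the state, without advancing time (a new reading comes with each control period).
- eyes.get_image(name): name is "scene" or "side" or "wrist"; returns the picture (400x640x3 uint8, red, green, blue); there is no depth.
- eyes.get_calibration(name): a dict with "camera_matrix" (3x3 intrinsics, pixels), "view" (4x4, takes a point from world to camera coordinates). Camera axes: x right, y up, looking along -z (the intrinsics and any distortion apply to the point x, -y, -z); pixel columns grow to the right and rows downward; lengths in m; the calibration is good to about 2 mm. A picture is of the moment at which its call begins: read the wrist's pose just before it. get_calibration takes no time and is no camera call; for the wrist camera it gives the pose at the moment of the call.
- job.sign_off(): hands the job in; it is judged then, once.
The state is a dict: "clock": time; "qpos": joint angles; "qd": joint speeds; "effort": joint torques, N m; "position": TCP position; "ee_rot": TCP orientation; "contact_force": force on the tool from outside, world axes, zero at the start; "moment": the same for the moment, N m; "width": finger opening in m; "gripper_force": force on a finger pad.
Only numpy, scipy, OpenCV 4.12 (cv2) and the standard library are available. Lean on these libraries where they do the work, as an engineer would, in place of code of your own. Each camera call takes 0.05 s, during which the arm holds its last target. There are 200 camera calls.

## Task

Put the long clear tray of limes away in the wooden rack on the worktop, sliding it along the worktop by pushing it from outside with the fingertips: do not lift it, grip it or reach over its walls. The kitchen-roll post stands in front of the rack's left end, so angle the tray, push its left end in behind the post, then swing the right end in, until the whole tray lies square and fully home against the rack's back slat. Keep the limes in the tray and leave the mug, the salt mill and the lemon where they stand.

Things in the scene. Friction and masses are not known exactly. Their poses are not given: they have to be found in the camera images.
- tray: loose clear plastic tray, open on top: 54 mm wide (x), 290 mm long (y), 36 mm high, a lime in each of its three compartments. Origin at the centre of its underside; own y runs along it to its left end, own x across it towards the rack. Outer faces at x = +-26 (floor edge +-27) and y = +-145 mm. Under 0.5 kg with the limes; slides when pushed low on its outside, turns when pushed near an end
- tray_left_end (a point): point on the tray at the middle of its left end (own y = +145 mm), 18 mm up
- tray_right_end (a point): point on the tray at the middle of its right end (own y = -145 mm), 18 mm up
- rack: wooden rack, immovable, open to the front (own -x, towards the robot), no floor: the tray slides in on the worktop. Origin on the worktop, middle of the front face of the 34 mm high back slat; own x into the slat, y left. A steel rail runs above the slat, 62 mm up. The bay is 312 mm long between its cheeks. The tray is home with its own origin at x = -27 mm, y within +-11 mm, parallel to the slat
- rack_post (a point): foot of the upright kitchen-roll post (nearly used-up paper roll, radius 25 mm, on a rod; top 268 mm above the worktop), at x = -116, y = 112 mm of the rack. It stands on a tongue 14 mm high on the worktop: half round of radius 32 mm about the post on the right, straight to the rack's left arm. Between the tongue (x = -84 mm) and the slat (x = 0) the tray's left end must pass
- rack_left_cheek (a point): middle of the inner face of the rack's left cheek (y = +156 mm of the rack): 72 mm deep (its front edge at x = -54 mm), 14 mm thick, 78 mm high. It goes on forward, 30 mm high, to x = -152 mm as the arm that carries the post's tongue
- rack_right_cheek (a point): middle of the inner face of the rack's right cheek (y = -156 mm of the rack), 72 mm deep (its front edge at x = -54 mm), 14 mm thick, 78 mm high
- lime_a_center (a point): centre of the green lime, about 53x46x48 mm, lying loose in the right compartment of the tray
- lime_b_center (a point): centre of the green lime, about 53x46x48 mm, lying loose in the middle compartment of the tray
- lime_c_center (a point): centre of the green lime, about 53x46x48 mm, lying loose in the left compartment of the tray
- mug: striped ceramic mug, 90 mm wide, 100 mm high, standing to the left of the rack; origin at the centre of its underside. A bystander
- mill: clear salt mill with a pale head, 56 mm wide and 165 mm high, standing to the right of the rack; origin at the centre of its underside. A bystander
- lemon: yellow lemon, 78x55x56 mm, lying to the left of the rack; origin at its underside. A bystander
Not all that is in view belongs to the job. Leave any pink or red look-alike of the part that bears lime_c_center alone.

How it is judged:
By the outcome, as a careful person would: the job done as asked, in the order asked, and still so for the second after the job is handed in, with the robot touching nothing.
It also fails if it takes over 72 s, if anything falls off the work surface, if the arm or the gripper's body presses on something with over 40 N, if the wrist force passes 120 N, or if a joint passes its speed limit or range.

## Working session

There is one attempt and no reset: what is moved stays moved. The work goes in short steps, Python scripts to look and compute and a tool call to move; the robot and the scene stay as the last step left them, time stands still between calls to the robot, and variables do not carry over. Pictures are saved under pics/ and viewed, at most 10 in all, crops included, and the job is handed in when it is done.

Besides the shell and the picture viewer there is one more tool, called in YAML: its name, and indented under it one key for each argument. drive_tool: Moves the arm, as the interface text tells. Its arguments: {"type":"object","properties":{"rows":{"type":"array"},"force":{"type":"number"}},"required":["rows"]}

```bash
mkdir -p pics; ls; cat > h.py <<'E'
import numpy as np, cv2
from rig import manip, eyes, job
def snap(n,f):
    im=np.ascontiguousarray(eyes.get_image(n)); cv2.imwrite(f'pics/{f}.png',im[:,:,::-1]); return im
def ray(n,uv,z,c=None):
    c=c or eyes.get_calibration(n); K=np.array(c['camera_matrix']);V=np.array(c['view'])
    uv=np.atleast_2d(uv).astype(float)
    d=np.c_[uv,np.ones(len(uv))]@np.linalg.inv(K).T*[1,-1,-1]
    d=d@V[:3,:3]; o=-V[:3,:3].T@V[:3,3]
    return o+d*((z-o[2])/d[:,2])[:,None]
def proj(n,P,c=None):
    c=c or eyes.get_calibration(n); K=np.array(c['camera_matrix']);V=np.array(c['view'])
    p=np.atleast_2d(P)@V[:3,:3].T+V[:3,3]; p=p*[1,-1,-1]; q=p@K.T; return q[:,:2]/q[:,2:]
E
python3 - <<'E'
from h import *
s=manip.get_state();print(s)
a=snap('scene','scene0');b=snap('side','side0')
for n in('scene','side'):print(n,eyes.get_calibration(n))
E
```

```text
pics
{'clock': 0.0, 'qpos': array([-1.28794441e+00,  2.76615370e-01,  1.50616447e+00,  4.21973258e-06,
        1.36066292e+00, -1.21014947e-01]), 'qd': array([-3.12046042e-04, -2.45416923e-04, -4.11553257e-04,  6.31231828e-05,
        5.91388490e-04,  1.58017619e-03]), 'effort': array([ 2.66341303e-04, -4.16776514e+01, -2.45807737e+01,  6.59116768e-05,
        1.09564973e-02, -1.37407167e-05]), 'position': array([ 0.2258072 , -0.52825285,  0.24141557]), 'ee_rot': array([-9.22193285e-04,  9.79680302e-01,  2.00563332e-01, -7.27159622e-05]), 'contact_force': array([ 0.12174947,  0.03431818, -0.0130324 ]), 'moment': array([-0.01218805,  0.00328743, -0.01191678]), 'gripper_force': 0.0, 'width': 0.0855760152807943}
scene {'camera_matrix': array([[504.44276494,   0.        , 324.72809771],
       [  0.        , 504.44276494, 196.87498167],
       [  0.        ,   0.        ,   1.        ]]), 'view': array([[-0.55649171, -0.83071993, -0.01487829,  0.28194859],
       [ 0.42462778, -0.29975499,  0.85430568, -0.2761445 ],
       [-0.7141486 ,  0.46909629,  0.51955794, -1.07045892],
       [ 0.        ,  0.        ,  0.        ,  1.        ]])}
side {'camera_matrix': array([[494.72312613,   0.        , 318.19696667],
       [  0.        , 494.72312613, 196.33319329],
       [  0.        ,   0.        ,   1.        ]]), 'view': array([[ 0.96639831, -0.25652937,  0.01633974, -0.49996614],
       [ 0.12078514,  0.50929535,  0.85207347, -0.09895167],
       [-0.22690363, -0.82146876,  0.5231671 , -1.21301556],
       [ 0.        ,  0.        ,  0.        ,  1.        ]])}
```

View pics/scene0.png

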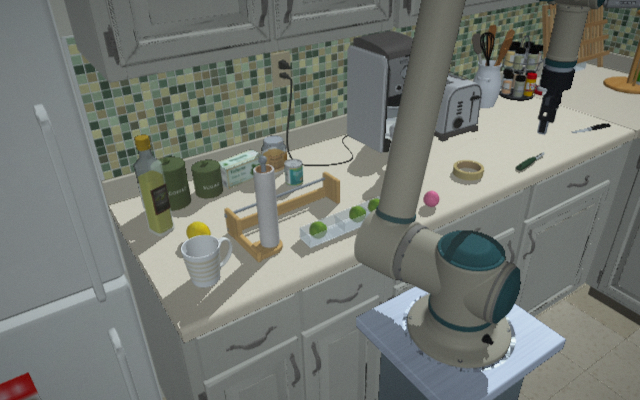

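View pics/side0.png

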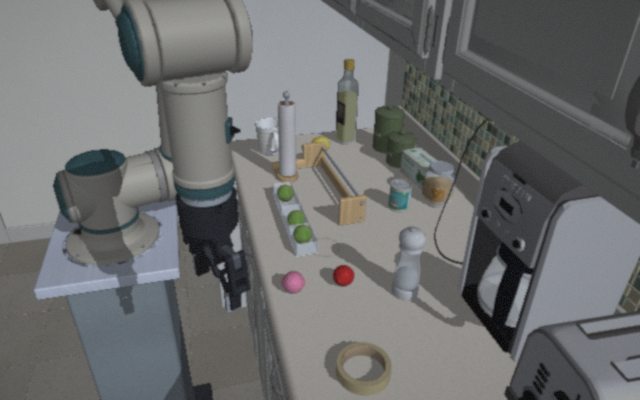

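Scene view: the post foot is near (267,245), rack cheeks near (236,222) and (332,188), and the limes near (318,229), (358,213) and (375,205). Side view: limes at (285,193), (296,217) and (303,234), rack from (313,155) to (352,208), post foot at (287,172). Next I'll zoom in to read exact pixels.

```bash
python3 - <<'E'
from h import *
a=cv2.imread('pics/scene0.png');b=cv2.imread('pics/side0.png')
A=cv2.resize(a[150:270,190:390],None,fx=4,fy=4,interpolation=cv2.INTER_CUBIC)
B=cv2.resize(b[130:270,245:385],None,fx=4.2,fy=4.2,interpolation=cv2.INTER_CUBIC)
cv2.imwrite('pics/cA.png',A);cv2.imwrite('pics/cB.png',B)
for n,i in(('scene',a),('side',b)):
    h=cv2.cvtColor(i,cv2.COLOR_BGR2HSV); m=cv2.inRange(h,(35,110,60),(60,255,255))
    k,l,st,c=cv2.connectedComponentsWithStats(m)
    for j in range(1,k):
        if st[j,4]>60: print(n,st[j],c[j],ray(n,c[j],0.026))
E
```

```text
scene [369 199  10  12  84] [373.25       204.14285714] [[ 0.45502874 -0.13312474  0.026     ]]
scene [350 206  16  13 130] [356.69230769 211.72307692] [[ 0.45041176 -0.07046843  0.026     ]]
scene [310 222  17  13 143] [317.18181818 227.48251748] [[0.44926416 0.06226442 0.026     ]]
side [279 186  13  14 135] [285.11851852 192.51851852] [[0.44092403 0.06672576 0.026     ]]
side [289 212  15  11 126] [295.88095238 217.51587302] [[ 0.44274866 -0.05939141  0.026     ]]
side [295 226  15  16 179] [302.24022346 233.64804469] [[ 0.44241241 -0.13072495  0.026     ]]
```

View pics/cA.png

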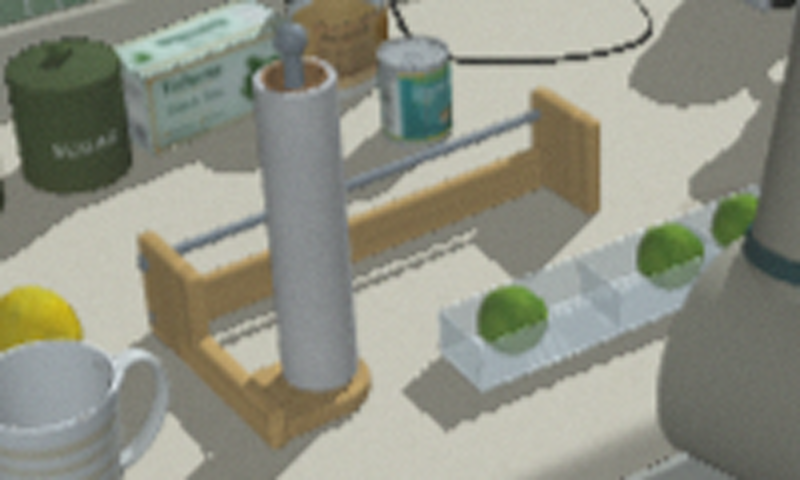

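View pics/cB.png

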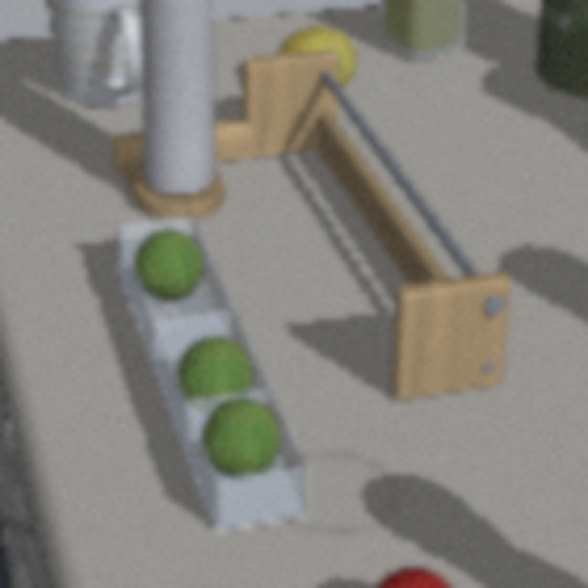

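Crop A: tray left-end floor corners are at about (443,350) and (487,391), the right cheek's front foot at (598,212), the post foot at (322,385). Crop B: tray right-end floor corners are at (215,530) and (300,512), right cheek outer feet at (400,398) and (503,383), left cheek inner foot at (250,158).

```bash
cat >> h.py <<'E'
def tri(ua,ub,na='scene',nb='side'):
    L=[]
    for n,u in((na,ua),(nb,ub)):
        p=ray(n,u,0)[0];q=ray(n,u,.2)[0];L.append((p,(q-p)/np.linalg.norm(q-p)))
    A=sum(np.eye(3)-np.outer(d,d) for p,d in L);b=sum((np.eye(3)-np.outer(d,d))@p for p,d in L)
    x=np.linalg.solve(A,b);return x.round(4),[round(float(np.linalg.norm((np.eye(3)-np.outer(d,d))@(x-p))),4) for p,d in L]
E
python3 - <<'E'
from h import *
A=lambda u,v:(190+u/4-.4,150+v/4-.4); B=lambda u,v:(245+u/4.2-.4,130+v/4.2-.4)
print('limes',[tri(a,b) for a,b in(((373.2,204.1),(302.2,233.6)),((356.7,211.7),(295.9,217.5)),((317.2,227.5),(285.1,192.5)))])
print('tray L floor',ray('scene',[A(443,350),A(487,391)],0),'L top B',ray('side',[B(122,228),B(195,222)],.036))
print('tray R floor',ray('side',[B(215,530),B(300,512)],0),'R top',ray('side',[B(205,480),B(300,465)],.036))
print('rcheek B outer feet',ray('side',[B(400,398),B(503,383)],0),'top',ray('side',[B(400,285),B(507,278)],.078))
print('rcheek A front foot',ray('scene',A(598,212),0),'top in fr',ray('scene',[A(598,124),A(535,90)],.078))
print('rch A/B front top',tri(A(598,124),B(400,287)))
print('lcheek B in foot',ray('side',[B(250,158)],0),'top',ray('side',[B(247,62),B(338,60)],.078))
print('lcheek A in top',ray('scene',[A(206,272),A(140,235)],.078))
print('knob',tri(A(293,28),(286.5,93)))
print('slat top A',ray('scene',[A(212,275),A(535,150)],.034),'B',ray('side',[B(325,95),B(440,278)],.034))
print('roll axis foot A',ray('scene',A(320,378),.014),'B',ray('side',B(180,185),.014))
E
```

```text
limes [(array([ 0.4456, -0.1291,  0.0285]), [0.0044, 0.0044]), (array([ 0.4423, -0.0653,  0.0312]), [0.0012, 0.0012]), (array([0.4421, 0.0651, 0.029 ]), [0.0023, 0.0023])]
tray L floor [[0.46905505 0.10410652 0.        ]
 [0.41365408 0.10434207 0.        ]] L top B [[0.41616576 0.10321267 0.036     ]
 [0.46475126 0.09993588 0.036     ]]
tray R floor [[ 0.41563166 -0.17823125  0.        ]
 [ 0.46590319 -0.17371693  0.        ]] R top [[ 0.41022208 -0.17849874  0.036     ]
 [ 0.46439861 -0.17747231  0.036     ]]
rcheek B outer feet [[ 0.55408904 -0.07883776  0.        ]
 [ 0.62112388 -0.07820466  0.        ]] top [[ 0.55273203 -0.07281439  0.078     ]
 [ 0.61765167 -0.08000394  0.078     ]]
rcheek A front foot [[ 0.55220474 -0.08207242  0.        ]] top in fr [[ 0.54825076 -0.07928918  0.078     ]
 [ 0.61746129 -0.07067974  0.078     ]]
rch A/B front top (array([ 0.5497, -0.079 ,  0.0791]), [0.0018, 0.0018])
lcheek B in foot [[0.53701672 0.24437248 0.        ]] top [[0.53490978 0.24532717 0.078     ]
 [0.59970616 0.23389048 0.078     ]]
lcheek A in top [[0.53594811 0.23856766 0.078     ]
 [0.60169581 0.25510661 0.078     ]]
knob (array([0.4751, 0.1907, 0.2639]), [0.0007, 0.0007])
slat top A [[ 0.5930798   0.2114018   0.034     ]
 [ 0.60680644 -0.06271623  0.034     ]] B [[ 0.59981202  0.26659237  0.034     ]
 [ 0.60274745 -0.00267618  0.034     ]]
roll axis foot A [[0.47160356 0.19534778 0.014     ]] B [[0.47329408 0.19097155 0.014     ]]
```

Measurements agree: the tray is centred at about (0.441, -0.037) with yaw about 0. The rack origin is about (0.596, 0.089) with yaw about 2.6°, and the post is at about (0.474, 0.192). Moving now: fingers closed, going to the front of the tray's left end.

drive_tool:
  rows:
    - [[0, 0, 0.108], [1.3, 4.8, 0], 0]
    - [[0, 0, 0.108], [1.3, 4.8, 0], 0]
    - [[0, 0, 0.108], [1.3, 4.8, 0], 0]
    - [[0, 0, 0.108], [1.3, 4.8, 0], 0]
    - [[0, 0, 0.108], [1.3, 4.8, 0], 0]
    - [[0, 0, 0.108], [1.3, 4.8, 0], 0]
    - [[0, 0, 0.108], [1.3, 4.8, 0], 0]
    - [[0, 0, 0.108], [1.3, 4.8, 0], 0]

```text
clock: 1.1
position: [0.3299, -0.1431, 0.2422]
ee_rot: [0.0, 0.805, 0.593, 0.0]
contact_force: [0.4, -1.0, -0.2]
width: -0.0001
gripper_force: 0.0
```

drive_tool:
  rows:
    - [[0, 0, 0], [1, 5.5, 0], 0]
    - [[0, 0, 0], [1, 5.8, 0], 0]
    - [[0, 0, 0], [1, 5.8, 0], 0]
    - [[0, 0, 0], [1, 5.4, -4], 0]
    - [[0, 0, 0], [0.8, 0, -5], 0]
    - [[0, 0, 0], [0, 0, -5], 0]
    - [[0, 0, 0], [0, 0, -4], 0]
    - [[0, 0, 0], [0, 0, -3], 0]

```text
clock: 2.1
position: [0.3761, 0.076, 0.0339]
ee_rot: [-0.001, 0.806, 0.592, -0.001]
contact_force: [-0.1, -1.3, -0.1]
width: 0.0002
gripper_force: 0.0
```

```bash
python3 - <<'E'
from h import *
s=manip.get_state();print(s['position'],s['contact_force'])
a=snap('wrist','w1');b=snap('side','side1')
cv2.imwrite('pics/c1.png',np.vstack([cv2.resize(a[:,:,::-1],(480,300)),cv2.resize(b[130:270,150:374,::-1],(480,300))]))
E
```

```text
[0.37606487 0.07600631 0.03385522] [-0.0648562  -1.26951929 -0.0970364 ]
```

View pics/c1.png

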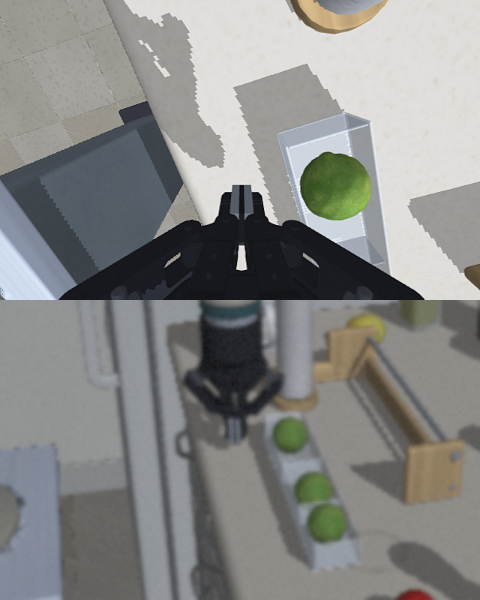

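The closed fingers stand about 2 cm in front of the tray's front wall near its left end, clear of the post. Lowering, then pushing the left end in.

drive_tool:
  rows:
    - [[0, 0, 0], [0.5, 0.7, -1.2], 0]
    - [[0, 0, 0], [1.0, 0, 0], 0]
    - [[0, 0, 0], [0.6, 0, 0], 0]
    - [[0, 0, 0], [0.6, 0, 0], 0]
    - [[0, 0, 0], [0.6, 0, 0], 0]
    - [[0, 0, 0], [0.6, 0, 0], 0]
    - [[0, 0, 0], [0.6, 0, 0], 0]
    - [[0, 0, 0], [0.6, 0, 0], 0]

```text
clock: 3.2
position: [0.4285, 0.0829, 0.0235]
ee_rot: [0.0, 0.806, 0.592, -0.0]
contact_force: [-0.7, -0.4, 1.9]
width: -0.0001
gripper_force: 0.8
```

```bash
cat >> h.py <<'E'
def limes(view=('scene','side'),tag='t'):
    out={}
    for n in view:
        i=snap(n,f'{n}_{tag}')[:,:,::-1]
        h=cv2.cvtColor(np.ascontiguousarray(i),cv2.COLOR_BGR2HSV); m=cv2.inRange(h,(35,110,60),(60,255,255))
        k,l,st,c=cv2.connectedComponentsWithStats(m)
        print(n,manip.get_state()['clock'])
        for j in range(1,k):
            if st[j,4]>40: print('  ',st[j,4],ray(n,c[j],0.029)[0,:2].round(4))
E
python3 -c "
from h import *
limes(tag='p1')"
```

```text
scene 3.25
side 3.3
   135 [0.4671 0.0592]
   130 [ 0.4486 -0.0653]
   183 [ 0.4383 -0.1359]
```

drive_tool:
  rows:
    - [[0, 0, 0], [0.6, 0, 0], 0]
    - [[0, 0, 0], [0.6, 0, 0], 0]
    - [[0, 0, 0], [0.6, 0, 0], 0]
    - [[0, 0, 0], [0.6, 0, 0], 0]
    - [[0, 0, 0], [0.3, 0, 0], 0]
    - [[0, 0, 0], [0, 0, 0], 0]

```text
clock: 4.05
position: [0.4557, 0.0829, 0.0235]
ee_rot: [0.0, 0.806, 0.592, 0.0]
contact_force: [-0.3, -0.6, -0.6]
width: -0.0003
gripper_force: 0.0
```

```bash
python3 -c "
from h import *
limes(tag='p2')
b=cv2.imread('pics/side_p2.png');a=cv2.imread('pics/scene_p2.png')
cv2.imwrite('pics/c2.png',np.vstack([cv2.resize(b[140:260,230:390],(480,360),interpolation=cv2.INTER_CUBIC),cv2.resize(a[150:230,220:380],(480,240),interpolation=cv2.INTER_CUBIC)]))"
```

```text
scene 4.1
side 4.15
   129 [0.4896 0.0553]
   125 [ 0.4544 -0.065 ]
   173 [ 0.4357 -0.1324]
```

View pics/c2.png

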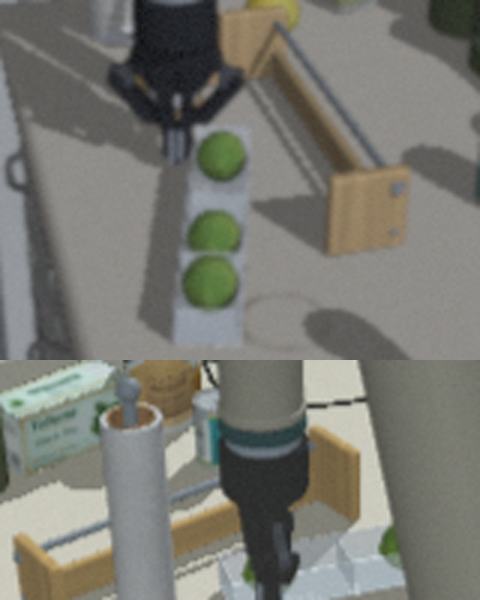

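The tray is now angled at about 0.28 rad, with its left end towards the rack. Its right-end floor corners are near (175,343) and (241,345) in the crop, and the limes are in place.

```bash
python3 -c "
from h import *
S=lambda u,v:(230+u/3-.3,140+v/3-.3)
print(ray('side',[S(175,343),S(241,345)],0)[:,:2])
print(ray('side',[S(199,128),S(250,128)],.036)[:,:2])
print(ray('side',[S(180,302),S(243,304)],.036)[:,:2])"
```

```text
[[ 0.39933221 -0.16745067]
 [ 0.44909938 -0.18215633]]
[[0.47845609 0.097231  ]
 [0.52471248 0.08634696]]
[[ 0.40474873 -0.16324295]
 [ 0.45163935 -0.17725674]]
```

drive_tool:
  rows:
    - [[0, 0, 0], [0.5, -0.3, 0], 0]
    - [[0, 0, 0], [0.5, -0.3, 0], 0]
    - [[0, 0, 0], [0.1, 0, 0], 0]
    - [[0, 0, 0], [-2, 0, 0], 0]
    - [[0, 0, 0], [-3, -1, 3], 0]
    - [[0, 0, 0], [-3, -5, 3], 0]
    - [[0, 0, -0.015], [-1.5, -6, 0], 0]
    - [[0, 0, -0.015], [0, -6, 0], 0]

```text
clock: 5.15
position: [0.3716, -0.102, 0.0829]
ee_rot: [0.001, 0.814, 0.58, 0.0]
contact_force: [1.3, 0.3, -0.4]
width: 0.0001
gripper_force: 0.0
```

drive_tool:
  rows:
    - [[0, 0, 0], [0, -6, 0], 2.0]
    - [[0, 0, 0], [1, -5, 0], 2.0]
    - [[0, 0, 0], [1, 0, 0], 2.0]

```text
clock: 5.52
position: [0.3939, -0.2151, 0.0826]
ee_rot: [0.002, 0.816, 0.578, 0.0]
contact_force: [0.5, 0.6, 0.1]
width: 0.0197
gripper_force: 0.0
```

```bash
python3 -c "
from h import *
limes(tag='p3')
w=snap('wrist','wp3')[:,:,::-1];print(manip.get_state()['position'])
b=cv2.imread('pics/side_p3.png');a=cv2.imread('pics/scene_p3.png')
cv2.imwrite('pics/c3.png',np.hstack([np.vstack([cv2.resize(b[140:260,230:390],(480,360),interpolation=cv2.INTER_CUBIC),cv2.resize(a[150:230,220:380],(480,240),interpolation=cv2.INTER_CUBIC)]),cv2.resize(cv2.rotate(w,cv2.ROTATE_90_CLOCKWISE),(320,512))[:0].reshape(0,320,3) if 0 else cv2.copyMakeBorder(cv2.resize(w,(320,200)),0,400,0,0,cv2.BORDER_CONSTANT)]))"
```

```text
scene 5.575
   53 [ 0.4691 -0.0666]
   125 [0.5083 0.0492]
side 5.625
   69 [0.507  0.0514]
   75 [ 0.4421 -0.1423]
[ 0.39228273 -0.21003914  0.08184796]
```

View pics/c3.png

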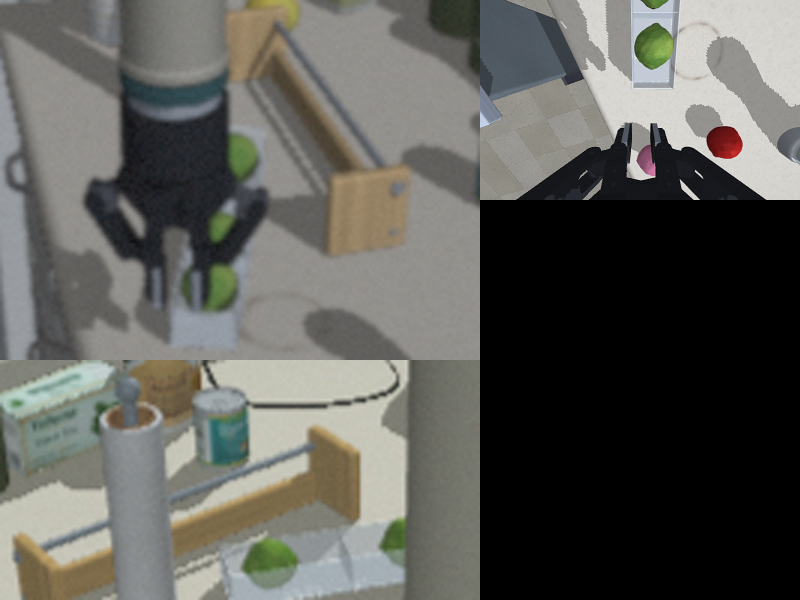

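The wrist view shows the tray's right end in line ahead of the open fingers, with end corners near (304,174) and (384,176) at full resolution. The pink look-alike lies close behind and below the gripper, so I'll compute where both are.

```bash
python3 -c "
from h import *
b=cv2.imread('pics/side0.png');h=cv2.cvtColor(b,cv2.COLOR_BGR2HSV)
for n,lo,hi in (('pink',(160,70,90),(175,200,255)),('red',(0,180,90),(6,255,255))):
  m=cv2.inRange(h,lo,hi);k,l,st,c=cv2.connectedComponentsWithStats(m)
  for j in range(1,k):
    if st[j,4]>80: print(n,st[j],ray('side',c[j],.024)[0])
w=cv2.imread('pics/wp3.png')
g=cv2.cvtColor(w,cv2.COLOR_BGR2GRAY)
print('scene pink',ray('scene',(431,199),.024)[0])
print(ray('wrist',[(304,174),(384,176)],.0)[:,:2])
print(ray('wrist',[(304,174),(384,176)],.036)[:,:2])
R=cv2.resize(w[0:260,230:470],None,fx=2.5,fy=2.3);cv2.imwrite('pics/c4.png',R)
"
```

```text
pink [282 272  23  21 355] [ 0.38369854 -0.29251116  0.024     ]
red [336 267  17  18 175] [ 0.49502712 -0.29764702  0.024     ]
scene pink [ 0.38296835 -0.28970543  0.024     ]
[[ 0.3910682  -0.17490589]
 [ 0.44677516 -0.19573727]]
[[ 0.39605207 -0.16747214]
 [ 0.44238651 -0.1847987 ]]
```

View pics/c4.png

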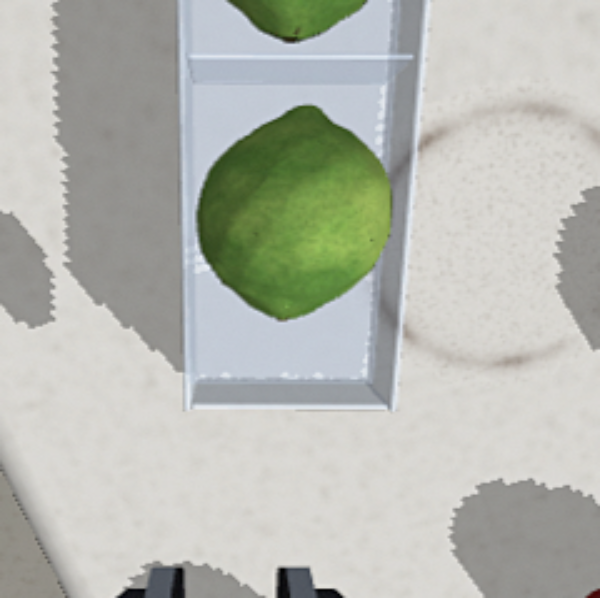

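The tray end is centred at about (0.419, -0.1785) and its axis leans 0.34 rad, matching the tool's angle. The pink fruit at (0.383, -0.291) is clear of the gripper. Lining up, lowering and pushing along the tray's axis.

drive_tool:
  rows:
    - [[0, 0, 0], [1.2, 0, -3], 2.0]
    - [[0, 0, 0], [0, 0, -3.1], 2.0]
    - [[0, 0, 0], [0, 0, 0], 2.0]
    - [[0, 0, 0], [0.3, 0.9, 0], 2.0]
    - [[0, 0, 0], [0.3, 0.9, 0], 2.0]
    - [[0, 0, 0], [0.25, 0.7, 0], 2.0]
    - [[0, 0, 0], [0.25, 0.7, 0], 2.0]
    - [[0, 0, 0], [0.25, 0.7, 0], 2.0]

```text
clock: 6.68
position: [0.4187, -0.1719, 0.0216]
ee_rot: [0.001, 0.814, 0.58, 0.0]
contact_force: [-1.1, -3.4, 2.6]
width: 0.0197
gripper_force: 1.6
```

```bash
python3 -c "
from h import *
limes(tag='p4');print(manip.get_state()['position'])"
```

```text
scene 6.725
   91 [ 0.4737 -0.0548]
   127 [0.5137 0.0676]
side 6.775
[ 0.41815422 -0.1708442   0.02115485]
```

drive_tool:
  rows:
    - [[0, 0, 0], [0.25, 0.7, 0], 2.0]
    - [[0, 0, 0], [0.25, 0.7, 0], 2.0]
    - [[0, 0, 0], [0.25, 0.7, 0], 2.0]
    - [[0, 0, 0], [0.25, 0.7, 0], 2.0]
    - [[0, 0, 0], [0.25, 0.7, 0], 2.0]
    - [[0, 0, 0], [0.25, 0.7, 0], 2.0]
    - [[0, 0, 0], [0.25, 0.7, 0], 2.0]
    - [[0, 0, 0], [0, 0, 0], 2.0]

```text
clock: 7.78
position: [0.4355, -0.1218, 0.021]
ee_rot: [-0.0, 0.814, 0.58, 0.0]
contact_force: [0.6, 0.1, -0.1]
width: 0.0199
gripper_force: 0.0
```

```bash
python3 -c "
from h import *
limes(tag='p5');print(manip.get_state()['position'])
w=snap('wrist','wp5')[:,:,::-1]
b=cv2.imread('pics/side_p5.png');a=cv2.imread('pics/scene_p5.png')
cv2.imwrite('pics/c5.png',np.hstack([np.vstack([cv2.resize(b[140:260,230:390],(400,300),interpolation=cv2.INTER_CUBIC),cv2.resize(a[130:250,220:380],(400,300),interpolation=cv2.INTER_CUBIC)]),cv2.copyMakeBorder(cv2.resize(w,(400,250)),0,350,0,0,cv2.BORDER_CONSTANT)]))"
```

```text
scene 7.825
   121 [ 0.488  -0.0079]
   116 [0.532  0.1144]
side 7.875
[ 0.43537226 -0.12224766  0.02096892]
```

View pics/c5.png

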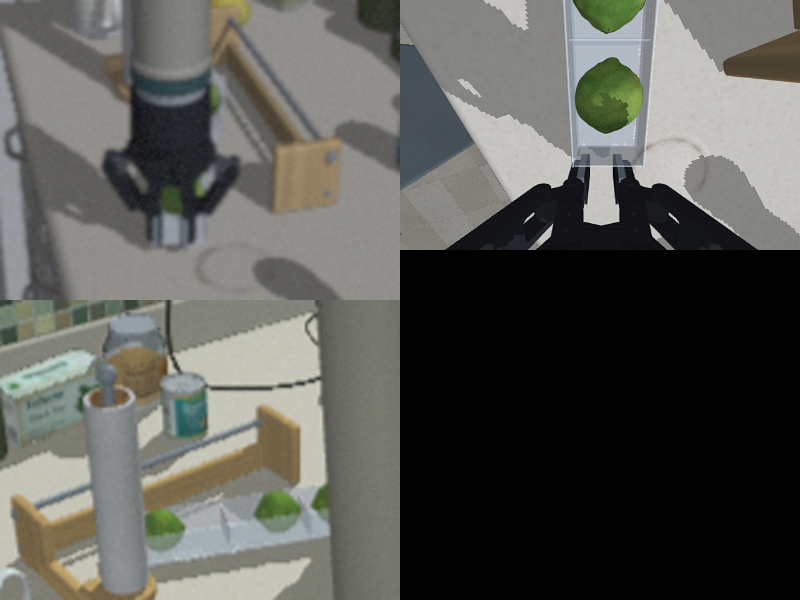

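The tray is sliding in cleanly behind the post, still about 0.35 rad in the world frame, and the two fingers sit square on its end. I'll continue along the axis.

drive_tool:
  rows:
    - [[0, 0, 0], [0.25, 0.7, 0], 2.0]
    - [[0, 0, 0], [0.25, 0.7, 0], 2.0]
    - [[0, 0, 0], [0.25, 0.7, 0], 2.0]
    - [[0, 0, 0], [0.25, 0.7, 0], 2.0]
    - [[0, 0, 0], [0.25, 0.7, 0], 2.0]
    - [[0, 0, 0], [0.25, 0.7, 0], 2.0]
    - [[0, 0, 0], [0.25, 0.7, 0], 2.0]
    - [[0, 0, 0], [0, 0, 0], 2.0]

```text
clock: 8.93
position: [0.4533, -0.0731, 0.0212]
ee_rot: [0.0, 0.814, 0.58, 0.0]
contact_force: [0.8, -0.2, -0.3]
width: 0.0202
gripper_force: 0.0
```

```bash
cat >> h.py <<'E'
def rack(p,o=(.596,.089),t=.045):
    d=np.atleast_2d(p)[:,:2]-o; c,s=np.cos(t),np.sin(t); return np.c_[d@[c,s],d@[-s,c]]
E
python3 -c "
from h import *
limes(tag='p6');print(manip.get_state()['position'])"
```

```text
scene 8.975
   116 [ 0.4843 -0.0211]
   126 [0.5056 0.0411]
side 9.025
[ 0.45319368 -0.07360742  0.02119623]
```

drive_tool:
  rows:
    - [[0, 0, 0], [0.25, 0.7, 0], 2.0]
    - [[0, 0, 0], [0.15, 0.4, 0], 2.0]
    - [[0, 0, 0], [0, 0, 0], 2.0]
    - [[0, 0, 0], [-1, -2.8, 0], 0]
    - [[0, 0, 0], [-3, 0, 3], 0]
    - [[0, 0, 0], [-4, 0, 3], 0]
    - [[0, 0, 0], [0, 4, 0], 0]
    - [[0, 0, 0], [0, 5.5, 0], 0]

```text
clock: 10.02
position: [0.3777, 0.0042, 0.0819]
ee_rot: [0.001, 0.816, 0.578, 0.001]
contact_force: [0.8, 0.9, -0.3]
width: -0.0
gripper_force: 0.0
```

```bash
cat >> h.py <<'E'
def wr(tag):
    w=snap('wrist',tag)[:,:,::-1];c=eyes.get_calibration('wrist');print(manip.get_state()['position'])
    h=cv2.cvtColor(np.ascontiguousarray(w),cv2.COLOR_BGR2HSV);m=cv2.inRange(h,(32,110,40),(60,255,255))
    k,l,st,ce=cv2.connectedComponentsWithStats(m)
    for j in range(1,k):
        if st[j,4]>300: print('  W',st[j],ray('wrist',ce[j],.027,c)[0,:2].round(4))
E
python3 -c "
from h import *
limes(tag='p7');wr('w7')"
```

```text
scene 10.075
   123 [ 0.488  -0.0111]
   122 [0.5092 0.0522]
side 10.125
   111 [0.5447 0.1764]
   98 [0.5032 0.0594]
   137 [ 0.4802 -0.008 ]
[0.3763916  0.00636446 0.08122771]
  W [ 462   48   87   93 5661] [0.5074 0.0543]
  W [ 447  164   74   74 4138] [ 0.4854 -0.009 ]
```

Limes run true at about 0.34 rad and the tray centre is near rack (-83, -1) mm. Next I'll turn the tool so the closed fingers lie along the front wall, and swing the right end in.

drive_tool:
  rows:
    - [[0, 0, -0.165], [0.5, 0.2, 0], 0]
    - [[0, 0, -0.165], [0.5, 0.3, 0], 0]
    - [[0, 0, -0.165], [0.5, 0.3, 0], 0]
    - [[0, 0, -0.165], [0.5, 0.3, 0], 0]
    - [[0, 0, -0.165], [0.5, 0.2, 0], 0]
    - [[0, 0, -0.165], [0.5, 0.2, 0], 0]
    - [[0, 0, -0.165], [0.5, 0.2, 0], 0]
    - [[0, 0, -0.165], [0, 0, 0], 0]

```text
clock: 11.18
position: [0.4129, 0.0202, 0.0811]
ee_rot: [0.0, 0.999, -0.044, 0.0]
contact_force: [-0.6, -0.5, -0.6]
width: 0.0001
gripper_force: 0.0
```

drive_tool:
  rows:
    - [[0, 0, 0], [0, 0, -3], 0]
    - [[0, 0, 0], [0, 0, -2], 0]
    - [[0, 0, 0], [0, 0, -1], 0]
    - [[0, 0, 0], [0.6, 0, 0], 0]
    - [[0, 0, 0], [0.6, 0, 0], 0]
    - [[0, 0, 0], [0.6, 0, 0], 0]
    - [[0, 0, 0], [0.6, 0, 0], 0]
    - [[0, 0, 0], [0.6, 0, 0], 0]

```text
clock: 12.18
position: [0.4427, 0.0213, 0.0214]
ee_rot: [0.0, 0.999, -0.041, 0.0]
contact_force: [0.1, 0.2, -0.6]
width: -0.0001
gripper_force: 0.0
```

```bash
python3 -c "
from h import *
limes(tag='p8');wr('w8')"
```

```text
scene 12.225
   128 [0.5097 0.0512]
side 12.275
   113 [0.5444 0.1767]
   101 [0.5029 0.0592]
   133 [ 0.4804 -0.0079]
[0.4424415  0.02125143 0.02117914]
  W [ 172  109  119  109 9707] [0.504  0.0565]
  W [ 324  149  109  103 8514] [ 0.482  -0.0071]
```

drive_tool:
  rows:
    - [[0, 0, 0], [0.6, 0, 0], 0]
    - [[0, 0, 0], [0.6, 0, 0], 0]
    - [[0, 0, 0], [0.6, 0, 0], 0]
    - [[0, 0, 0], [0.6, 0, 0], 0]
    - [[0, 0, 0], [0.6, 0, 0], 0]
    - [[0, 0, 0], [0, 0, 0], 0]

```text
clock: 13.08
position: [0.4733, 0.0212, 0.0212]
ee_rot: [0.0, 0.999, -0.041, 0.001]
contact_force: [1.0, 0.0, -1.0]
width: 0.0001
gripper_force: 0.0
```

```bash
python3 -c "
from h import *
limes(tag='p9');wr('w9')"
```

```text
scene 13.125
   120 [0.5292 0.0557]
   73 [0.5631 0.1931]
side 13.175
   85 [0.5526 0.179 ]
   95 [0.5229 0.0631]
   133 [ 0.5061 -0.0064]
[0.47231384 0.02126034 0.02119376]
  W [ 169  135  118  105 9183] [0.5235 0.0601]
  W [ 320  157  111  103 8358] [ 0.5081 -0.0055]
```

drive_tool:
  rows:
    - [[0, 0, 0], [0.6, 0, 0], 0]
    - [[0, 0, 0], [0.6, 0, 0], 0]
    - [[0, 0, 0], [0.6, 0, 0], 0]
    - [[0, 0, 0], [0.6, 0, 0], 0]
    - [[0, 0, 0], [0.6, 0, 0], 0]
    - [[0, 0, 0], [0, 0, 0], 0]

```text
clock: 13.98
position: [0.5033, 0.0212, 0.0212]
ee_rot: [-0.0, 0.999, -0.041, 0.001]
contact_force: [0.2, 0.4, 0.4]
width: 0.0001
gripper_force: 0.0
```

```bash
python3 -c "
from h import *
limes(tag='p10');wr('w10')
i=cv2.imread('pics/w10.png');print(np.linalg.norm(i-cv2.imread('pics/w9.png')))"
```

```text
scene 14.025
   127 [0.5532 0.0605]
   110 [0.5671 0.1967]
side 14.075
   70 [0.5502 0.0667]
   124 [ 0.539 -0.002]
[0.50233174 0.02126724 0.0212163 ]
  W [ 162  152  118  102 8906] [0.5467 0.0646]
  W [ 312  154  113  102 8446] [ 0.5404 -0.0024]
102781.6128984168
```

drive_tool:
  rows:
    - [[0, 0, 0], [0.6, 0, 0], 0]
    - [[0, 0, 0], [0.6, 0, 0], 0]
    - [[0, 0, 0], [0.5, 0, 0], 0]
    - [[0, 0, 0], [0.4, 0, 0], 0]
    - [[0, 0, 0], [0, 0, 0], 0]

```text
clock: 14.75
position: [0.5239, 0.0213, 0.0211]
ee_rot: [-0.0, 0.999, -0.041, 0.001]
contact_force: [0.6, -0.0, -0.1]
width: -0.0001
gripper_force: 0.0
```

```bash
python3 -c "
from h import *
limes(tag='p11');wr('w11')"
```

```text
scene 14.8
   129 [0.5693 0.0637]
   123 [0.5699 0.1983]
side 14.85
   48 [0.5705 0.0682]
   109 [0.561 0.003]
[0.52344426 0.02136414 0.02122813]
  W [ 307  150  115  102 8529] [ 0.5633 -0.0006]
  W [ 161  163  115  100 8704] [0.5631 0.0667]
  W [  0 202  15  58 609] [0.5625 0.1673]
```

drive_tool:
  rows:
    - [[0, 0, 0], [0.4, 0, 0], 0]
    - [[0, 0, 0], [0.4, 0, 0], 0]
    - [[0, 0, 0], [0.2, 0, 0], 0]

```text
clock: 15.28
position: [0.5333, 0.0212, 0.0211]
ee_rot: [0.0, 0.999, -0.041, 0.0]
contact_force: [-0.7, 0.0, 1.2]
width: 0.0001
gripper_force: 1.0
```

drive_tool:
  rows:
    - [[0, 0, 0], [0.2, 0, 0], 0]
    - [[0, 0, 0], [0.2, 0, 0], 0]

```text
clock: 15.52
position: [0.5344, 0.0213, 0.0209]
ee_rot: [0.0, 0.999, -0.041, -0.003]
contact_force: [-9.1, -0.4, 6.1]
width: -0.0002
gripper_force: 4.2
```

```bash
python3 -c "
from h import *
limes(tag='p12');wr('w12')"
```

```text
scene 15.575
   125 [0.577  0.0651]
   126 [0.5708 0.1991]
side 15.625
   74 [0.5725 0.0085]
[0.5343237  0.02132597 0.02083701]
  W [ 305  150  116  102 8587] [5.748e-01 4.000e-04]
  W [ 160  169  115  100 8639] [0.5714 0.0678]
  W [  0 216  19  65 850] [0.5651 0.1695]
```

The push met firm resistance of about 9 N at the expected home depth, and the limes' line matches the rack yaw. Retreating to look from above.

drive_tool:
  rows:
    - [[0, 0, 0], [-2, 0, 0], 0]
    - [[0, 0, 0], [-5, 0, 2], 0]
    - [[0, 0, 0], [-5, 1, 5], 0]
    - [[0, 0, 0], [-3, 1, 6], 0]
    - [[0, 0, 0], [0, 1, 6], 0]
    - [[0, 0, 0], [0, 1, 5], 0]
    - [[0, 0, 0], [0, 0, 3], 0]
    - [[0, 0, 0], [0, 0, 0], 0]

```text
clock: 16.68
position: [0.398, 0.0594, 0.2829]
ee_rot: [-0.0, 0.999, -0.041, 0.004]
contact_force: [0.5, 0.5, -0.3]
width: -0.0001
gripper_force: 0.0
```

```bash
python3 -c "
from h import *
limes(tag='p13');wr('w13')
w=cv2.imread('pics/w13.png');b=cv2.imread('pics/side_p13.png');a=cv2.imread('pics/scene_p13.png')
A=cv2.resize(a[160:240,220:340],(390,260),interpolation=cv2.INTER_CUBIC);B=cv2.resize(b[140:220,270:390],(390,260),interpolation=cv2.INTER_CUBIC)
W=cv2.resize(w[0:210],(780,256))
cv2.imwrite('pics/c13.png',np.vstack([W,np.hstack([A,B])]))
pts=[(.0,.156),(0,-.156),(-.054,-.156),(-.054,.156),(0,0)]
o=np.array([.596,.089]);t=.045
print([proj('wrist',[*(o+np.array([np.cos(t)*x-np.sin(t)*y,np.sin(t)*x+np.cos(t)*y])),0])[0].round() for x,y in pts])
"
```

```text
scene 16.725
   109 [ 0.5797 -0.0019]
   120 [0.577  0.0646]
   124 [0.5708 0.1988]
side 16.775
   102 [0.5635 0.1961]
   93 [0.5723 0.0712]
   76 [0.5727 0.0102]
[0.39522532 0.05921088 0.27904113]
  W [ 281    0   45   40 1376] [0.5689 0.0669]
  W [ 339    0   46   31 1111] [0.5682 0.0013]
  W [ 168   11   45   45 1509] [0.5643 0.1983]
[array([157.,  19.]), array([415., -20.]), array([416.,  32.]), array([170.,  67.]), array([284.,  -0.])]
```

View pics/c13.png

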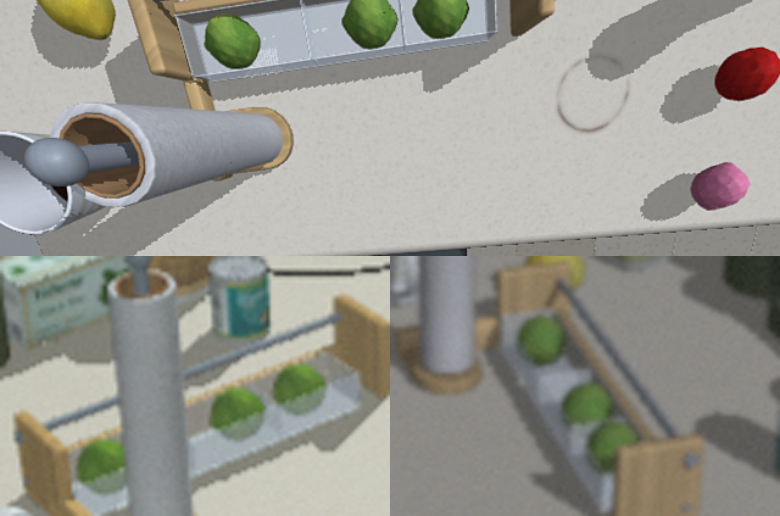

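```bash
python3 -c "
from h import *
f=780/640
P=[(495/f,33/f),(192/f,80/f)]
for z in(0,.036): print(z,rack(ray('wrist',P,z)).round(4).tolist())
# cheek inner front foot right crop(512,36), left foot(185,77)
print('cheeks',rack(ray('wrist',[(512/f,36/f),(188/f,78/f)],0)).round(4).tolist())
S=lambda u,v:(270+(u-390)/3.25-.3,140+(v-256)/3.25-.3)
print('side L top',rack(ray('side',[S(500,315)],.036)),'R front floor',rack(ray('side',[S(607,507)],0)))
print('side cheek L in top',rack(ray('side',[S(500,272)],.078)),'R out front foot',rack(ray('side',[S(617,515)],0)))
A=lambda u,v:(220+u/3.25-.3,160+(v-256)/3.25-.3)
print('scene R front floor',rack(ray('scene',[A(357,404)],0)),'L front floor',rack(ray('scene',[A(80,512)],0)))
"
```

```text
0 [[-0.0475, -0.1436], [-0.0507, 0.1713]]
0.036 [[-0.0537, -0.1337], [-0.0566, 0.1536]]
cheeks [[-0.0523, -0.1605], [-0.0483, 0.1749]]
side L top [[-0.05554056  0.15190388]] R front floor [[-0.04646309 -0.13100352]]
side cheek L in top [[-0.05409907  0.15706022]] R out front foot [[-0.04252285 -0.14411896]]
scene R front floor [[-0.04579853 -0.13757711]] L front floor [[-0.03940092  0.14379248]]
```

The tray lies in the bay with all three limes inside, resting near the left cheek. Its measured front rim is within about 3 mm of parallel. The lemon is where it was, and so is the pink fruit. I'll give one gentle push at the tray's middle to seat both ends.

drive_tool:
  rows:
    - [[0, 0, 0], [2, 2.5, -3], 0]
    - [[0, 0, 0], [2.5, 1.2, -5], 0]
    - [[0, 0, 0], [2.5, 0, -6], 0]
    - [[0, 0, 0], [0.5, 0, -6], 0]
    - [[0, 0, 0], [0, 0, -4], 0]
    - [[0, 0, 0], [0, 0, -1.8], 0]
    - [[0, 0, 0], [0, 0, 0], 0]

```text
clock: 17.7
position: [0.4672, 0.0959, 0.0218]
ee_rot: [0.0, 0.999, -0.041, -0.003]
contact_force: [0.5, 0.6, 0.4]
width: 0.0002
gripper_force: 0.0
```

drive_tool:
  rows:
    - [[0, 0, 0], [1.5, 0, 0], 0]
    - [[0, 0, 0], [1.5, 0, 0], 0]
    - [[0, 0, 0], [1.5, 0, 0], 0]
    - [[0, 0, 0], [1, 0, 0], 0]
    - [[0, 0, 0], [0.4, 0, 0], 0]
    - [[0, 0, 0], [0.4, 0, 0], 0]

```text
clock: 18.45
position: [0.5306, 0.0962, 0.0242]
ee_rot: [0.0, 0.999, -0.041, -0.002]
contact_force: [-6.8, -0.3, 5.0]
width: -0.0
gripper_force: 3.3
```

drive_tool:
  rows:
    - [[0, 0, 0], [0.2, 0, 0], 0]
    - [[0, 0, 0], [0.2, 0, 0], 0]

```text
clock: 18.7
position: [0.5307, 0.0963, 0.024]
ee_rot: [0.0, 0.999, -0.041, -0.006]
contact_force: [-10.2, 0.3, 8.6]
width: -0.0003
gripper_force: 5.4
```

Position holds while force rises, so it is home. Backing off and checking.

drive_tool:
  rows:
    - [[0, 0, 0], [-2, 0, 0], 0]
    - [[0, 0, 0], [-4, -1, 0], 0]
    - [[0, 0, 0], [-4, -2, 4], 0]
    - [[0, 0, 0], [-3, -2, 6], 0]
    - [[0, 0, 0], [0, 0, 6], 0]
    - [[0, 0, 0], [0, 0, 6], 0]
    - [[0, 0, 0], [0, 0, 3], 0]
    - [[0, 0, 0], [0, 0, 0], 0]

```text
clock: 19.7
position: [0.4111, 0.0483, 0.2705]
ee_rot: [0.0, 0.999, -0.041, 0.003]
contact_force: [0.9, -0.0, -0.9]
width: -0.0001
gripper_force: 0.0
```

```bash
python3 -c "
from h import *
limes(tag='p14');wr('w14')
def seg(n):
    i=cv2.imread(f'pics/{n}.png');h=cv2.cvtColor(i,cv2.COLOR_BGR2HSV);m=cv2.inRange(h,(22,150,120),(30,255,255));M=cv2.moments(m[:250] if 'scene' in n else m);return M['m10']/M['m00'],M['m01']/M['m00'],M['m00']/255
print('lemon',seg('scene0'),seg('scene_p14'))
a=cv2.imread('pics/scene0.png').astype(int);b=cv2.imread('pics/scene_p14.png').astype(int)
print('mug diff',abs(a-b)[235:290,180:225].mean())
a=cv2.imread('pics/side0.png').astype(int);b=cv2.imread('pics/side_p14.png').astype(int)
print('mill/red diff',abs(a-b)[225:300,385:430].mean(),abs(a-b)[260:295,275:360].mean())
job.sign_off()"
```

```text
scene 19.75
   110 [ 0.5797 -0.0017]
   121 [0.5768 0.0649]
   124 [0.5706 0.199 ]
side 19.8
   96 [0.5647 0.1964]
   91 [0.5719 0.0714]
   79 [0.5724 0.0096]
[0.40874398 0.04842352 0.2666268 ]
  W [ 331    0   46   43 1512] [0.573  0.0009]
  W [ 271    4   47   47 1567] [0.5711 0.0669]
  W [ 156   22   46   46 1569] [0.5645 0.1984]
lemon (227.33623188405798, 198.68405797101448, 345.0) (228.7435158501441, 197.53890489913545, 347.0)
mug diff 2.771851851851852
mill/red diff 9.77511111111111 9.655910364145658
the job is handed in; nothing more can be done
```

The job is handed in at about 20 s on the robot's clock: the tray is against the rack's back slat and square to it within measuring error, near the left cheek, with all three limes in it; the lemon and mug look unmoved, and I never steered near the salt mill, though its before/after image check was inconclusive.

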